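# Turn the reed leaf over its spine

### The job

The hinged wooden leaf that carries the reed plates has to be turned to work on its back, but a loose cork block stands where it will come down. Using closed fingers only, gripping and lifting nothing, first push the block along the bench until it is well clear of the landing bay, still standing flat on the bench; then push the half-raised leaf up and over its spine and press it down until it lies flat on the other side. Do not press hard, leave everything else standing where it is, and finish with the robot clear of it all.

Things in the scene. Friction and masses are not known exactly. Their poses are not given: they have to be found in the camera images.
- holder: the turning jig, fixed to the bench. Origin on the bench under the middle of the spine; x runs along the spine (away from the robot, give or take its yaw), y from the spine into the landing bay, z up. On its start side (negative y) lies a solid plywood bed: x from -75 to 75, y from -124 to -12 mm, 12 mm high
- spine (a point): middle of the hinge axis, 16 mm above the bench over the jig's origin; the axis runs along the jig's x. The spine rail under it is 200 mm long in x, 20 mm wide and 10 mm high, with two end posts 14 (x) x 18 x 26 mm at x = -84 and +84 mm
- bay (a point): middle of the landing bay, on the bench, 57 mm out from the spine (jig's y). The bay is bare bench lined with card, y from 10 to 105 mm, x from -75 to 75 mm, open at both x ends; its outer side is a rest strip 12 mm high, y from 105 to 117 mm, x from -75 to 75 mm
- leaf (a joint): leaf angle, rad: 0 = flat on the bed (negative y), 1.57 upright, 3.14 = flat over the bay on the rest strip. Starts half raised, 0.5 to 0.9. Stiff friction hinge (0.17 N m): it stays wherever it is left. A wooden panel 140 mm along the spine, 8 mm thick, mid-plane through the hinge axis, free edge 130 mm from it, 140 g
- leaf_edge (a point): middle of the leaf's free edge, at mid-thickness, 130 mm from the hinge axis; moves with the leaf
- block: the loose cork block standing in the landing bay, 60 (x) x 44 (y) x 36 mm high, about 0.16 kg; origin at the centre of its underside, z up
- weight: bystander: upright steel cylinder, 50 mm diameter, 75 mm tall; origin at the centre of its underside, z up
- reedblock_a: bystander: long low wooden reed block with rows of brass plates on both faces, 140 x 26 x 34 mm, standing beyond the rest strip, on the far side of the landing bay from the spine; origin at the centre of its underside, x along its length
- reedblock_b: bystander: the shorter reed block, 100 x 26 x 34 mm; origin at the centre of its underside, x along its length
- screwdriver: bystander: screwdriver lying on the bench; x along its length
- glue: bystander: small white bottle with a cap, 48 mm diameter, 110 mm tall; origin at the centre of its underside
- jar: bystander: glass jar with a steel lid, 64 mm diameter, 70 mm tall; origin at the centre of its underside
- brush: bystander: brush lying on the bench; x along its length
There are look-alikes about, which are no part of the job. What is shaped like the block but pink or turquoise is not meant.

How it is judged:
By the outcome, as a careful person would: the job done as asked, in the order asked, and still so for the second after the job is handed in, with the robot touching nothing.
It also fails if it takes over 67 s, if anything falls off the work surface, if the arm or the gripper's body presses on something with over 40 N, if the wrist force passes 120 N, or if a joint passes its speed limit or range.

### The arm

A 6-joint arm with a two-finger parallel gripper is mounted at the origin on the work surface. World frame = base frame: x ahead of the robot, y to its left, z up, the work surface at z = 0. Lengths are in m, angles in rad, forces in N, time in s.
With the tool pointing down it reaches from about 0.35 to 0.85 m from the base axis. Payload 8.1 kg.
Tool frame: the origin (TCP) lies midway between the tips of the shut fingers; the grasp point (between the pads) lies 19 mm behind it; z points along the fingers, y is the line along which they close (so a half turn about z gives the same grasp; the last joint's range is limited). The gripper opens to 93 mm and grips with 3 to 60 N. Pads are 15 mm wide; open, the fingers measure 128 mm over their backs; the gripper's body (75 mm by 188 mm) begins 65 mm behind the grasp point.
Start: joints at [-1.325, 0.13, 1.488, -0, 1.523, -0.085], TCP at [0.195, -0.567, 0.219] pointing down, gripper open.
Joint ranges: [-2.96, 2.96], [-0.89, 2.26], [0.02, 2.5], [-1.34, 4.48], [0, 2.73], [-2.66, 2.66]. Speed limits (rad/s): [2.39, 2.39, 2.79, 3.14, 3.14, 3.14].

### API

Orientations are given as a rotation vector (axis times angle).
In Python, from plant import read_state, read_camera, camera_model, close_job gives the robot as it stands. The module is installed in compiled form; this text tells all that it offers.
- The arm moves only by the tool carry_out, never from a script. Its argument "moves" is a list of rows, each an object of numbers: "jaw": the finger opening in m, from 0 to 0.093; "dx", "dy", "dz": the shift along the tool's x, y, z in m; "yaw": the turn about the tool's z in rad. In form: [{"jaw": .., "dx": .., "dy": .., "dz": .., "yaw": ..}, ...]. A call has 1 to 8 rows; each row shifts and turns the commanded pose from where the row before left it, along the tool's axes as they then stand; what a row does not reach is not made up. A row lasts 1/8 s, in which the tool goes at most 62.5 mm and 10.7 degrees, less where a joint would pass 70% of its speed; a pose out of reach is approached as far as the arm can. A call is refused whole if a number of a shift passes 0.0625 or a number of a turn 0.188, either way. A call with a gripper value outside its range is refused whole. The fingers move at their own pace and stop on an object; "grip_force" is the grip in N (left out, the last holds). Time passes only in rows, so rows that do not move let the fingers close. It gives the time, the measured TCP pose, the force, the opening and the grip force at its end, in the units of the state.
- read_state(): the state, without advancing time (a new reading comes with each control period).
- read_camera(name): name is "scene" or "top"; returns the picture (420x560x3 uint8, red, green, blue); there is no depth.
- camera_model(name): a dict with "camera_matrix" (3x3 intrinsics, pixels), "view" (4x4, takes a point from world to camera coordinates). Camera axes: x right, y up, looking along -z (the intrinsics and any distortion apply to the point x, -y, -z); pixel columns grow to the right and rows downward; lengths in m; the calibration is good to about 2 mm. A picture is of the moment at which its call begins. camera_model takes no time and is no camera call.
- close_job(): hands the job in; it is judged then, once.
The state is a dict: "t": time; "q": joint angles; "dq": joint speeds; "joint_torque": joint torques, N m; "tool_pos": TCP position; "orientation": TCP orientation; "force": force on the tool from outside, world axes, zero at the start; "wrist_torque": the same for the moment, N m; "opening": finger opening in m; "gripper_force": force on a finger pad.
Only numpy, scipy, OpenCV 4.12 (cv2) and the standard library are available. Lean on these libraries where they do the work, as an engineer would, in place of code of your own. Each camera call takes 0.05 s, during which the arm holds its last target. There are 200 camera calls.

## Working session

There is one attempt and no reset: what is moved stays moved. The work goes in short steps, Python scripts to look and compute and a tool call to move; the robot and the scene stay as the last step left them, time stands still between calls to the robot, and variables do not carry over. Pictures are saved under pics/ and viewed, at most 10 in all, crops included, and the job is handed in when it is done.

Besides the shell and the picture viewer there is one more tool, called after ">>>" by a JSON object that holds its "fn" and its "kwargs". carry_out: Moves the arm, as the interface text tells. Its arguments: {"type":"object","properties":{"moves":{"type":"array","items":{"type":"object","properties":{"jaw":{"type":"number"},"dx":{"type":"number"},"dy":{"type":"number"},"dz":{"type":"number"},"yaw":{"type":"number"}}}},"grip_force":{"type":"number"}},"required":["moves"]}

```bash
mkdir -p pics
python3 - <<'E'
from plant import *
import cv2
for n in("scene","top"):
    cv2.imwrite(f"pics/{n}0.png",cv2.resize(read_camera(n)[:,:,::-1],(800,600)));m=camera_model(n);print({k:(v.round(4).tolist() if hasattr(v,'round') else v) for k,v in m.items()})
print(read_state())
E
```

```text
{'camera_matrix': [[505.4217, 0.0, 279.78], [0.0, 505.4217, 207.2884], [0.0, 0.0, 1.0]], 'view': [[-0.4962, 0.8682, 0.0013, 0.2738], [-0.5409, -0.3103, 0.7817, 0.2809], [0.6791, 0.3872, 0.6236, -1.9973], [0.0, 0.0, 0.0, 1.0]]}
{'camera_matrix': [[405.0557, 0.0, 270.3181], [0.0, 405.0557, 206.4583], [0.0, 0.0, 1.0]], 'view': [[0.0049, -1.0, -0.0038, -0.0039], [0.998, 0.0046, 0.0624, -0.5459], [-0.0624, -0.0041, 0.998, -1.2345], [0.0, 0.0, 0.0, 1.0]]}
{'t': 0.1, 'q': array([-1.32539332e+00,  1.31093421e-01,  1.48917633e+00, -3.70431018e-05,
        1.52298542e+00, -8.54315196e-02]), 'dq': array([ 4.04540300e-05, -1.46298176e-03, -4.24376815e-03, -1.09903546e-03,
        4.36276081e-04, -8.75383568e-04]), 'joint_torque': array([ 6.07994389e-04, -5.61344433e+01, -4.93094265e+01,  7.70585239e-02,
        2.92923313e-02, -8.30971908e-05]), 'tool_pos': array([ 0.19476419, -0.56696631,  0.21768442]), 'orientation': array([-3.09707693e+00, -5.17037327e-01,  2.66450877e-04]), 'force': array([-0.10313634,  0.26831881, -0.7203262 ]), 'wrist_torque': array([-0.03319626, -0.00435887,  0.01698949]), 'gripper_force': 0.0, 'opening': 0.09295285987685653}
```

View pics/top0.png

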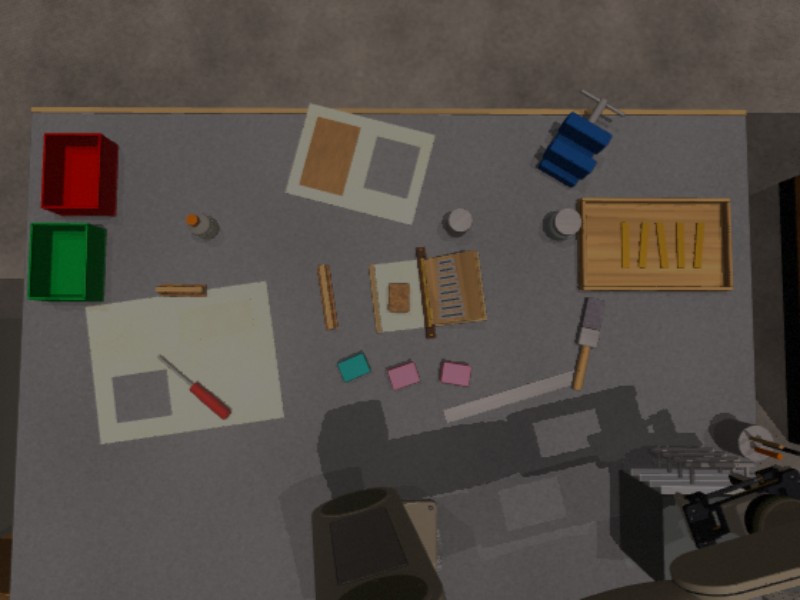

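View pics/scene0.png

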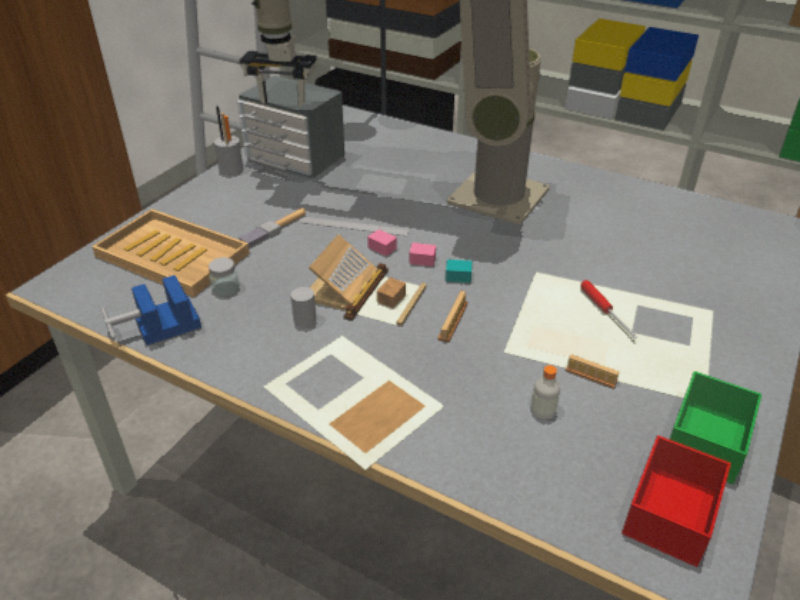

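The top view shows the jig at about (425,290), with the leaf to the right of the spine. The cork block is at (399,297) in the bay, reedblock_a at (328,297) and the weight at (459,221). The pink and turquoise decoys sit nearer the robot at row ~370. I'll take enlarged crops to get measurements.

Run:
```python
from plant import *
import cv2
a=read_camera("top")[:,:,::-1];b=read_camera("scene")[:,:,::-1]
cv2.imwrite("pics/t1.png",cv2.resize(a[145:265,215:355],(770,660)[0:2] if 0 else (700,600),interpolation=cv2.INTER_CUBIC))  # x5 from (215,145)
cv2.imwrite("pics/s1.png",cv2.resize(b[150:250,190:340],(750,500),interpolation=cv2.INTER_CUBIC)) # x5 from (190,150)
```

```text
(no output)
```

View pics/t1.png

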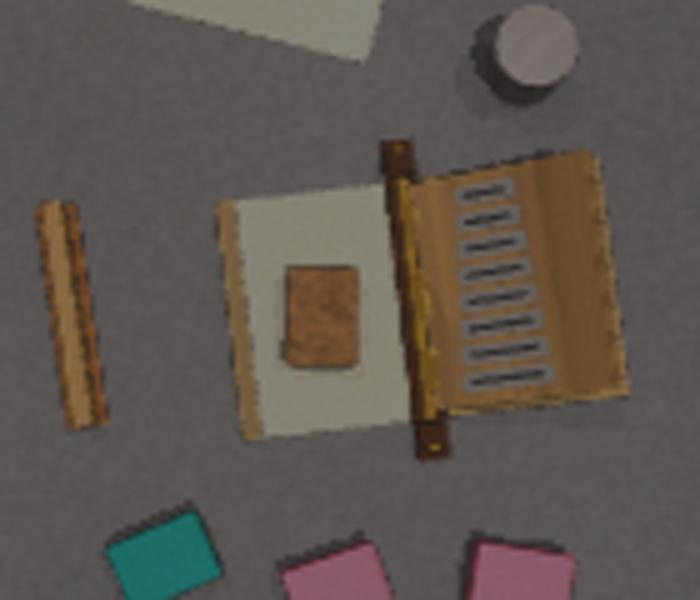

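View pics/s1.png

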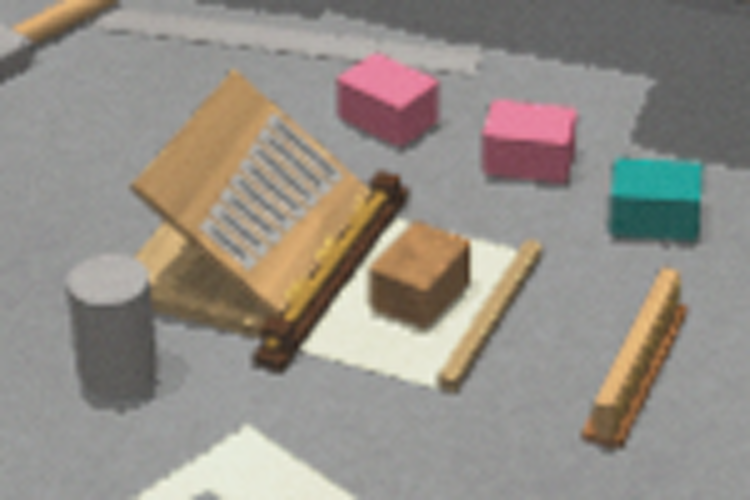

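The crops show the posts at top (397,150) and (434,447), the strip's outer corners at (217,203) and (243,440), and the block top spanning (287..357, 267..366). The leaf's edge corners are at (596,152) and (628,395). In the scene crop the leaf edge runs from (235,70) to (133,187). Next I'll fit poses to these points.

```bash
cat > h.py <<'E'
import numpy as np
from plant import *
from scipy.optimize import least_squares
M={n:camera_model(n) for n in("scene","top")}
def proj(n,p):
    c=M[n]["view"]@np.append(p,1); k=M[n]["camera_matrix"]@np.array([c[0],-c[1],-c[2]]); return k[:2]/k[2]
def P(n,u,v): o={"top":(215,145),"scene":(190,150)}[n]; return np.array([o[0]+(u+.5)/5-.5,o[1]+(v+.5)/5-.5])
def tf(s,p): c,q=np.cos(s[2]),np.sin(s[2]); return np.array([s[0]+c*p[0]-q*p[1],s[1]+q*p[0]+c*p[1],p[2]])
def leafpt(th,x,r=.130,d=0): return (x,-r*np.cos(th)+d*np.sin(th),.016+r*np.sin(th)+d*np.cos(th))
E
python3 - <<'E'
from h import *
J=[("top",398,150,(.084,0,.026)),("top",434,447,(-.084,0,.026)),("top",217,203,(.075,.117,.012)),("top",243,440,(-.075,.117,.012)),("top",236,200,(.075,.105,.012)),("top",262,437,(-.075,.105,.012)),
("scene",388,180,(-.084,0,.026)),("scene",272,350,(.084,0,.026)),("scene",540,243,(-.075,.117,.012)),("scene",524,240,(-.075,.105,.012)),("scene",440,378,(.075,.105,.012))]
L=[("top",596,152,.07),("top",628,395,-.07),("scene",235,70,-.07),("scene",133,187,.07)]
def f(s): return np.concatenate([proj(n,tf(s,p))-P(n,u,v) for n,u,v,p in J]+[proj(n,tf(s,leafpt(s[3],x)))-P(n,u,v) for n,u,v,x in L])
r=least_squares(f,[.6,0,.1,.7],loss="soft_l1");s=r.x;print("jig",s,f(s).round(1).reshape(-1,2).tolist())
B=[("top",287,267,(.03,.022)),("top",357,267,(.03,-.022)),("top",357,368,(-.03,-.022)),("top",287,365,(-.03,.022)),("scene",468,237,(-.03,.022)),("scene",421,223,(-.03,-.022)),("scene",370,267,(.03,-.022)),("scene",422,285,(.03,.022))]
g=lambda b: np.concatenate([proj(n,tf(b,(*p,.036)))-P(n,u,v) for n,u,v,p in B])
b=least_squares(g,[.6,0.05,0],loss="soft_l1").x;print("block",b,g(b).round(1).reshape(-1,2).tolist())
d=b[:2]-s[:2];c,q=np.cos(s[2]),np.sin(s[2]);print("block in jig",c*d[0]+q*d[1],-q*d[0]+c*d[1],b[2]-s[2])
w=least_squares(lambda w:np.concatenate([proj("top",[*w,.075])-P("top",536,46),proj("scene",[*w,.075])-P("scene",110,280)]),[.7,-.05]).x;print("weight",w)
for n,u,v in[("top",70,315)]:
  w=least_squares(lambda w:proj("top",[*w,.034])-P("top",u,v),[.6,.2]).x;print("reedA",w)
E
```

```text
jig [ 0.55302789 -0.08670195  0.11205834  0.59701743] [[0.9, 2.5], [-0.2, -2.6], [-0.2, -0.7], [-0.3, -0.1], [-0.1, -0.5], [-0.2, 0.1], [-0.1, -1.2], [0.8, -6.2], [0.8, -0.6], [0.6, -0.9], [-0.8, -1.4], [-0.4, -0.1], [-1.1, -1.0], [-0.9, 0.2], [-1.0, -0.4]]
block [ 0.54113845 -0.02772067 -0.0161331 ] [[-0.1, -0.3], [0.4, 0.0], [0.0, -0.5], [-0.5, -0.2], [1.4, -0.2], [-0.9, -1.6], [-0.5, -0.7], [1.0, 0.1]]
block in jig -0.0052193516806412375 0.05994088021282925 -0.1281914369986678
weight [ 0.70107485 -0.15293369]
reedA [0.54079676 0.12579557]
```

>>> {"fn": "carry_out", "kwargs": {"moves": [{"jaw": 0, "yaw": 0.11}, {"jaw": 0, "yaw": 0.109}, {"jaw": 0, "dx": 0.028, "dy": -0.041}, {"jaw": 0, "dx": 0.028, "dy": -0.041}, {"jaw": 0, "dx": 0.028, "dy": -0.041}, {"jaw": 0, "dx": 0.028, "dy": -0.041}, {"jaw": 0, "dx": 0.028, "dy": -0.041}, {"jaw": 0, "dx": 0.028, "dy": -0.041}]}}

```text
invalid input at $.moves[0]: expected keys jaw, dx, dy, dz, yaw
```

>>> {"fn": "carry_out", "kwargs": {"moves": [{"jaw": 0, "dx": 0.028, "dy": -0.042}, {"jaw": 0, "dx": 0.028, "dy": -0.042}, {"jaw": 0, "dx": 0.028, "dy": -0.042}, {"jaw": 0, "dx": 0.028, "dy": -0.042}, {"jaw": 0, "dx": 0.028, "dy": -0.042}, {"jaw": 0, "dx": 0.028, "dy": -0.042}, {"jaw": 0}, {"jaw": 0}]}}

```text
invalid input at $.moves[0]: expected keys jaw, dx, dy, dz, yaw
```

```bash
cat >> h.py <<'E'
from scipy.spatial.transform import Rotation as R
JIG=np.array([.5530,-.0867,.1121])
def where():
    s=read_state();d=s["tool_pos"][:2]-JIG[:2];c,q=np.cos(JIG[2]),np.sin(JIG[2])
    x=R.from_rotvec(s["orientation"]).as_matrix()
    print("t",s["t"],"jig",(c*d[0]+q*d[1]).round(4),(-q*d[0]+c*d[1]).round(4),"z",s["tool_pos"][2].round(4),"az",np.arctan2(x[1,0],x[0,0]).round(3),"F",s["force"].round(1),"op",round(s["opening"],4),"zax",x[:,2].round(3))
E
python3 -c "from h import *;where()"
```

```text
t 0.2 jig -0.4096 -0.4373 z 0.218 az 0.331 F [0.5 0.  0. ] op 0.0928 zax [-0.     0.001 -1.   ]
```

All keys are required in every row.

>>> {"fn": "carry_out", "kwargs": {"moves": [{"jaw": 0, "dx": 0, "dy": 0, "dz": 0, "yaw": 0.11}, {"jaw": 0, "dx": 0, "dy": 0, "dz": 0, "yaw": 0.109}, {"jaw": 0, "dx": 0.028, "dy": -0.041, "dz": 0, "yaw": 0}, {"jaw": 0, "dx": 0.028, "dy": -0.041, "dz": 0, "yaw": 0}, {"jaw": 0, "dx": 0.028, "dy": -0.041, "dz": 0, "yaw": 0}, {"jaw": 0, "dx": 0.028, "dy": -0.041, "dz": 0, "yaw": 0}, {"jaw": 0, "dx": 0.028, "dy": -0.041, "dz": 0, "yaw": 0}, {"jaw": 0, "dx": 0.028, "dy": -0.041, "dz": 0, "yaw": 0}]}}

```text
t: 1.2
tool_pos: [0.3349, -0.3027, 0.2186]
orientation: [3.137, 0.175, 0.0]
force: [1.0, -0.1, 0.6]
opening: 0.0177
gripper_force: 0.0
```

>>> {"fn": "carry_out", "kwargs": {"moves": [{"jaw": 0, "dx": 0.028, "dy": -0.042, "dz": 0, "yaw": 0}, {"jaw": 0, "dx": 0.028, "dy": -0.042, "dz": 0, "yaw": 0}, {"jaw": 0, "dx": 0.028, "dy": -0.042, "dz": 0, "yaw": 0}, {"jaw": 0, "dx": 0.028, "dy": -0.042, "dz": 0, "yaw": 0}, {"jaw": 0, "dx": 0.028, "dy": -0.042, "dz": 0, "yaw": 0}, {"jaw": 0, "dx": 0.028, "dy": -0.042, "dz": 0, "yaw": 0}, {"jaw": 0, "dx": 0, "dy": 0, "dz": 0, "yaw": 0}, {"jaw": 0, "dx": 0, "dy": 0, "dz": 0, "yaw": 0}]}}

```text
t: 2.2
tool_pos: [0.4729, -0.0352, 0.2184]
orientation: [3.136, 0.177, -0.001]
force: [0.0, -0.3, -0.1]
opening: 0.0003
gripper_force: 0.0
```

```bash
python3 -c "from h import *;where()"
```

```text
t 2.2 jig -0.0738 0.0601 z 0.2184 az 0.113 F [ 0.  -0.3 -0.1] op 0.0003 zax [-0.001 -0.    -1.   ]
```

>>> {"fn": "carry_out", "kwargs": {"moves": [{"jaw": 0, "dx": 0, "dy": 0, "dz": 0.05, "yaw": 0}, {"jaw": 0, "dx": 0, "dy": 0, "dz": 0.05, "yaw": 0}, {"jaw": 0, "dx": 0, "dy": 0, "dz": 0.05, "yaw": 0}, {"jaw": 0, "dx": 0, "dy": 0, "dz": 0.034, "yaw": 0}, {"jaw": 0, "dx": 0, "dy": 0, "dz": 0.02, "yaw": 0}, {"jaw": 0, "dx": 0.015, "dy": 0, "dz": 0, "yaw": 0}, {"jaw": 0, "dx": 0.01, "dy": 0, "dz": 0, "yaw": 0}, {"jaw": 0, "dx": 0.01, "dy": 0, "dz": 0, "yaw": 0}]}}

```text
t: 3.2
tool_pos: [0.5085, -0.0321, 0.015]
orientation: [3.136, 0.174, 0.0]
force: [-1.4, -0.1, -0.9]
opening: 0.001
gripper_force: 0.3
```

>>> {"fn": "carry_out", "kwargs": {"moves": [{"jaw": 0, "dx": 0.01, "dy": 0, "dz": 0, "yaw": 0}, {"jaw": 0, "dx": 0.01, "dy": 0, "dz": 0, "yaw": 0}, {"jaw": 0, "dx": 0.01, "dy": 0, "dz": 0, "yaw": 0}, {"jaw": 0, "dx": 0.01, "dy": 0, "dz": 0, "yaw": 0}, {"jaw": 0, "dx": 0.01, "dy": 0, "dz": 0, "yaw": 0}, {"jaw": 0, "dx": 0.01, "dy": 0, "dz": 0, "yaw": 0}, {"jaw": 0, "dx": 0.01, "dy": 0, "dz": 0, "yaw": 0}, {"jaw": 0, "dx": 0.01, "dy": 0, "dz": 0, "yaw": 0}]}}

```text
t: 4.2
tool_pos: [0.5882, -0.0222, 0.0146]
orientation: [-3.137, -0.176, -0.0]
force: [-1.5, -0.2, 0.1]
opening: 0.0005
gripper_force: 0.7
```

Run:
```python
from h import *;where()
import cv2
a=read_camera("top")[:,:,::-1];b=read_camera("scene")[:,:,::-1]
cv2.imwrite("pics/m2.png",np.vstack([cv2.resize(a[125:245,215:355],(420,300),interpolation=2)[:, :420],cv2.resize(b[150:250,190:330],(420,300),interpolation=2)]))
```

```text
t 4.2 jig 0.0422 0.0602 z 0.0146 az 0.112 F [-1.5 -0.2  0.1] op 0.0005 zax [ 0.  0. -1.]
```

View pics/m2.png

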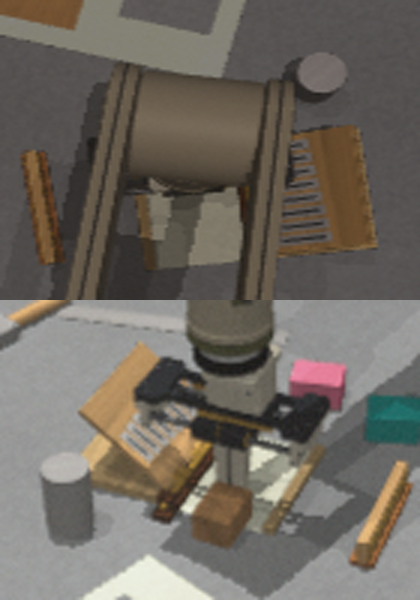

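The scene view (lower half) shows the block at (222,512), flat ahead of the fingers and tracking straight. I'll finish the push, back off and rise.

>>> {"fn": "carry_out", "kwargs": {"moves": [{"jaw": 0, "dx": 0.01, "dy": 0, "dz": 0, "yaw": 0}, {"jaw": 0, "dx": 0.01, "dy": 0, "dz": 0, "yaw": 0}, {"jaw": 0, "dx": 0.01, "dy": 0, "dz": 0, "yaw": 0}, {"jaw": 0, "dx": 0.01, "dy": 0, "dz": 0, "yaw": 0}, {"jaw": 0, "dx": 0.01, "dy": 0, "dz": 0, "yaw": 0}, {"jaw": 0, "dx": 0.005, "dy": 0, "dz": 0, "yaw": 0}, {"jaw": 0, "dx": -0.01, "dy": 0, "dz": 0, "yaw": 0}, {"jaw": 0, "dx": -0.02, "dy": 0, "dz": 0, "yaw": 0}]}}

```text
t: 5.3
tool_pos: [0.6119, -0.0195, 0.0146]
orientation: [3.137, 0.176, 0.001]
force: [-0.4, -0.3, 0.2]
opening: 0.0003
gripper_force: 0.0
```

>>> {"fn": "carry_out", "kwargs": {"moves": [{"jaw": 0, "dx": 0, "dy": 0, "dz": -0.05, "yaw": 0}, {"jaw": 0, "dx": 0, "dy": 0, "dz": -0.055, "yaw": 0}, {"jaw": 0, "dx": 0, "dy": 0, "dz": -0.055, "yaw": 0}, {"jaw": 0, "dx": -0.014, "dy": 0.045, "dz": -0.03, "yaw": 0}, {"jaw": 0, "dx": -0.014, "dy": 0.045, "dz": 0, "yaw": 0}, {"jaw": 0, "dx": -0.014, "dy": 0.045, "dz": 0, "yaw": 0}, {"jaw": 0, "dx": -0.014, "dy": 0.045, "dz": 0, "yaw": 0}, {"jaw": 0, "dx": -0.011, "dy": 0.045, "dz": 0, "yaw": 0}]}}

```text
t: 6.3
tool_pos: [0.5697, -0.2518, 0.2046]
orientation: [-3.137, -0.175, -0.0]
force: [0.2, -0.3, 0.7]
opening: 0.0005
gripper_force: 0.0
```

Run:
```python
from h import *;where()
import cv2
a=read_camera("top")[:,:,::-1];b=read_camera("scene")[:,:,::-1]
cv2.imwrite("pics/m3.png",np.vstack([cv2.resize(a[125:245,215:355],(420,300),interpolation=2)[:, :420],cv2.resize(b[150:250,190:330],(420,300),interpolation=2)]))
```

```text
t 6.3 jig -0.0019 -0.1659 z 0.2046 az 0.112 F [ 0.2 -0.3  0.7] op 0.0005 zax [ 0.  0. -1.]
```

View pics/m3.png

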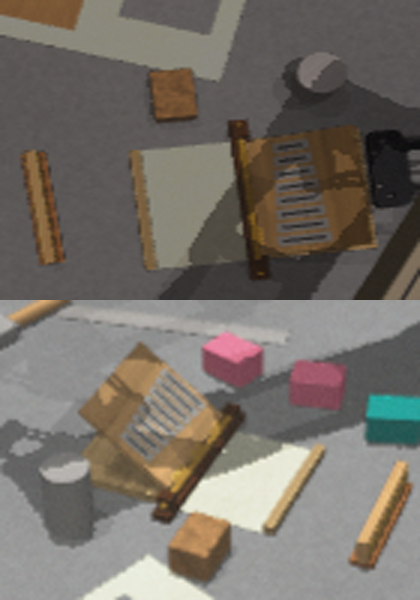

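The block stands flat about 30 mm clear of the bay (top half of the view, at (173,93)), and the leaf hasn't moved. Next, the waypoints for turning the leaf.

Run:
```python
import numpy as np
th=np.r_[np.arange(.6,3.0,.16),3.0,3.08,3.14]
def tcp(t):
    s,c=np.sin(t),np.cos(t)
    if t<np.pi/2: y=-.130*c-.004*s
    else: y=-.105*c-.004*s
    return y-.0075,(.016+.105*s-.004*min(c,0)) 
p=np.array([tcp(t) for t in th])
for i,t in enumerate(th): print(round(t,2),p[i].round(4),"dy",-(p[i]-p[i-1])[0].round(4) if i else "","dz",-(p[i]-p[i-1])[1].round(4) if i else "")
```

```text
0.6 [-0.1171  0.0753] dy  dz 
0.76 [-0.1045  0.0883] dy -0.0126 dz -0.013
0.92 [-0.0894  0.0995] dy -0.015 dz -0.0112
1.08 [-0.0723  0.1086] dy -0.0171 dz -0.0091
1.24 [-0.0535  0.1153] dy -0.0188 dz -0.0067
1.4 [-0.0335  0.1195] dy -0.02 dz -0.0042
1.56 [-0.0129  0.121 ] dy -0.0206 dz -0.0015
1.72 [0.0042 0.1204] dy -0.0171 dz 0.0006
1.88 [0.0206 0.1172] dy -0.0165 dz 0.0032
2.04 [0.0364 0.1115] dy -0.0158 dz 0.0058
2.2 [0.0511 0.1032] dy -0.0146 dz 0.0082
2.36 [0.0642 0.0928] dy -0.0132 dz 0.0104
2.52 [0.0755 0.0804] dy -0.0113 dz 0.0124
2.68 [0.0847 0.0663] dy -0.0092 dz 0.0141
2.84 [0.0916 0.051 ] dy -0.0068 dz 0.0153
3.0 [0.0959 0.0348] dy -0.0043 dz 0.0162
3.08 [0.0971 0.0265] dy -0.0012 dz 0.0083
3.14 [0.0975 0.0202] dy -0.0004 dz 0.0063
```

>>> {"fn": "carry_out", "kwargs": {"moves": [{"jaw": 0, "dx": 0.002, "dy": 0, "dz": 0.05, "yaw": 0}, {"jaw": 0, "dx": 0, "dy": 0, "dz": 0.05, "yaw": 0}, {"jaw": 0, "dx": 0, "dy": 0, "dz": 0.04, "yaw": 0}, {"jaw": 0, "dx": 0, "dy": -0.02, "dz": 0, "yaw": 0}, {"jaw": 0, "dx": 0, "dy": -0.015, "dz": 0, "yaw": 0}, {"jaw": 0, "dx": 0, "dy": -0.01, "dz": 0, "yaw": 0}, {"jaw": 0, "dx": 0, "dy": -0.01, "dz": -0.003, "yaw": 0}, {"jaw": 0, "dx": 0, "dy": -0.01, "dz": -0.007, "yaw": 0}]}}

```text
t: 7.4
tool_pos: [0.5694, -0.1927, 0.0821]
orientation: [3.123, 0.173, 0.015]
force: [-4.0, -22.6, 18.5]
opening: 0.0007
gripper_force: 11.7
```

>>> {"fn": "carry_out", "kwargs": {"moves": [{"jaw": 0, "dx": 0, "dy": 0.015, "dz": 0, "yaw": 0}, {"jaw": 0, "dx": 0, "dy": 0.03, "dz": 0, "yaw": 0}, {"jaw": 0, "dx": 0, "dy": 0, "dz": 0, "yaw": 0}]}}

```text
t: 7.78
tool_pos: [0.5714, -0.232, 0.0761]
orientation: [3.135, 0.173, 0.003]
force: [-0.2, -0.4, -0.0]
opening: 0.0005
gripper_force: 0.0
```

Run:
```python
from h import *;where()
import cv2
a=read_camera("top")[:,:,::-1];b=read_camera("scene")[:,:,::-1]
cv2.imwrite("pics/m4.png",np.vstack([cv2.resize(a[155:235,265:365],(500,400),interpolation=2),cv2.resize(b[150:190,190:290],(500,200),interpolation=2)]))
```

```text
t 7.775 jig 0.002 -0.1465 z 0.0761 az 0.11 F [-0.2 -0.4 -0. ] op 0.0005 zax [ 0.002 -0.001 -1.   ]
```

View pics/m4.png

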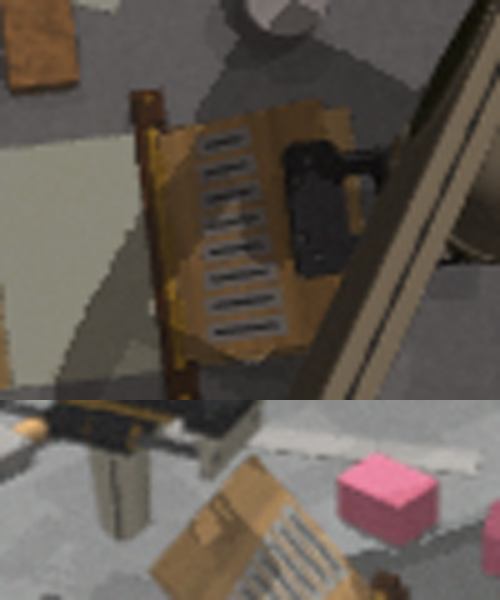

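The leaf has risen a little: its edge is now at scene (252,55) and (150,170), and the fingers are free behind it. The edge was jamming by friction as it slid up the finger, so I'll refit the angle and push with an upward stroke.

Run:
```python
from h import *
L=[("top",568,153,.07),("scene",252,55,-.07),("scene",150,170,.07)]
f=lambda t:np.concatenate([proj(n,tf(JIG,leafpt(t[0],x)))-P(n,u,v) for n,u,v,x in L])
t=least_squares(f,[.7]).x;print(t,f(t).round(1),leafpt(t[0],0))
```

```text
[0.79377289] [ 0.6 -0.6 -0.2 -0.7 -0.3 -0.9] (0, np.float64(-0.09115082974227895), np.float64(0.10869048622859886))
```

>>> {"fn": "carry_out", "kwargs": {"moves": [{"jaw": 0, "dx": 0, "dy": -0.01, "dz": 0.021, "yaw": 0}, {"jaw": 0, "dx": 0, "dy": -0.025, "dz": 0, "yaw": 0}, {"jaw": 0, "dx": 0, "dy": -0.007, "dz": -0.01, "yaw": 0}, {"jaw": 0, "dx": 0, "dy": -0.0095, "dz": -0.012, "yaw": 0}, {"jaw": 0, "dx": 0, "dy": -0.01, "dz": -0.011, "yaw": 0}, {"jaw": 0, "dx": 0, "dy": -0.0105, "dz": -0.01, "yaw": 0}, {"jaw": 0, "dx": 0, "dy": -0.011, "dz": -0.008, "yaw": 0}, {"jaw": 0, "dx": 0, "dy": 0, "dz": 0, "yaw": 0}]}}

```text
t: 8.88
tool_pos: [0.5619, -0.1471, 0.1056]
orientation: [3.137, 0.177, 0.002]
force: [-0.1, -0.4, 0.2]
opening: 0.0005
gripper_force: 0.0
```

```bash
python3 -c "from h import *;where()"
```

```text
t 8.875 jig 0.002 -0.061 z 0.1056 az 0.113 F [-0.1 -0.4  0.2] op 0.0005 zax [ 0.001  0.    -1.   ]
```

>>> {"fn": "carry_out", "kwargs": {"moves": [{"jaw": 0, "dx": 0, "dy": -0.012, "dz": -0.005, "yaw": 0}, {"jaw": 0, "dx": 0, "dy": -0.012, "dz": -0.004, "yaw": 0}, {"jaw": 0, "dx": 0, "dy": -0.012, "dz": -0.003, "yaw": 0}, {"jaw": 0, "dx": 0, "dy": -0.012, "dz": 0, "yaw": 0}]}}

```text
t: 9.38
tool_pos: [0.5561, -0.0994, 0.117]
orientation: [3.136, 0.176, 0.001]
force: [-0.4, 0.3, 1.0]
opening: 0.0005
gripper_force: 0.7
```

Run:
```python
from h import *;where()
import cv2
a=read_camera("top")[:,:,::-1];b=read_camera("scene")[:,:,::-1]
cv2.imwrite("pics/m5.png",np.vstack([cv2.resize(a[155:235,225:345],(600,400),interpolation=2),cv2.resize(b[140:240,190:310],(240,200),interpolation=2) if 0 else cv2.resize(b[150:190,190:310],(600,200),interpolation=2)]))
```

```text
t 9.375 jig 0.0016 -0.013 z 0.117 az 0.112 F [-0.4  0.3  1. ] op 0.0005 zax [ 0. -0. -1.]
```

View pics/m5.png

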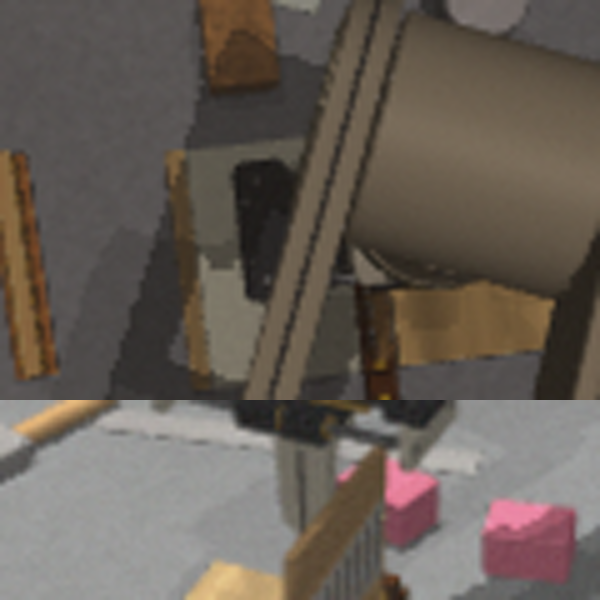

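The leaf is upright (lower half, edge from (290,550) to (380,455)) with the fingers behind it and very little force. Continuing over the top.

>>> {"fn": "carry_out", "kwargs": {"moves": [{"jaw": 0, "dx": 0, "dy": -0.015, "dz": 0, "yaw": 0}, {"jaw": 0, "dx": 0, "dy": -0.016, "dz": 0.002, "yaw": 0}, {"jaw": 0, "dx": 0, "dy": -0.016, "dz": 0.005, "yaw": 0}, {"jaw": 0, "dx": 0, "dy": -0.0146, "dz": 0.0082, "yaw": 0}, {"jaw": 0, "dx": 0, "dy": -0.0132, "dz": 0.0104, "yaw": 0}, {"jaw": 0, "dx": 0, "dy": -0.0113, "dz": 0.0124, "yaw": 0}]}}

```text
t: 10.22
tool_pos: [0.5464, -0.0136, 0.0779]
orientation: [-3.136, -0.176, -0.0]
force: [1.7, -1.1, 0.6]
opening: 0.0003
gripper_force: 0.7
```

```bash
python3 -c "from h import *;where()"
```

```text
t 10.225 jig 0.0016 0.0734 z 0.0779 az 0.112 F [ 1.7 -1.1  0.6] op 0.0003 zax [ 0.  0. -1.]
```

>>> {"fn": "carry_out", "kwargs": {"moves": [{"jaw": 0, "dx": 0, "dy": -0.009, "dz": 0.0135, "yaw": 0}, {"jaw": 0, "dx": 0, "dy": -0.0068, "dz": 0.015, "yaw": 0}, {"jaw": 0, "dx": 0, "dy": -0.004, "dz": 0.015, "yaw": 0}, {"jaw": 0, "dx": 0, "dy": -0.001, "dz": 0.008, "yaw": 0}, {"jaw": 0, "dx": 0, "dy": 0, "dz": 0.004, "yaw": 0}, {"jaw": 0, "dx": 0, "dy": 0, "dz": 0, "yaw": 0}]}}

```text
t: 10.98
tool_pos: [0.544, 0.0057, 0.0229]
orientation: [3.137, 0.175, -0.001]
force: [0.1, -0.2, 0.6]
opening: 0.0005
gripper_force: 0.0
```

>>> {"fn": "carry_out", "kwargs": {"moves": [{"jaw": 0, "dx": 0, "dy": 0, "dz": 0.001, "yaw": 0}, {"jaw": 0, "dx": 0, "dy": 0, "dz": 0.001, "yaw": 0}]}}

```text
t: 11.22
tool_pos: [0.5445, 0.0058, 0.0216]
orientation: [3.136, 0.175, 0.001]
force: [-0.6, 0.3, 1.8]
opening: 0.0003
gripper_force: 0.4
```

```bash
python3 -c "from h import *;where()"
```

```text
t 11.225 jig 0.0019 0.0928 z 0.0216 az 0.112 F [-0.6  0.3  1.8] op 0.0003 zax [ 0.001 -0.    -1.   ]
```

Pressing down in 1 mm steps until the force rises to a few newtons.

>>> {"fn": "carry_out", "kwargs": {"moves": [{"jaw": 0, "dx": 0, "dy": 0, "dz": 0.001, "yaw": 0}, {"jaw": 0, "dx": 0, "dy": 0, "dz": 0, "yaw": 0}]}}

```text
t: 11.48
tool_pos: [0.5444, 0.0059, 0.0203]
orientation: [3.137, 0.175, 0.001]
force: [0.1, -0.6, 0.9]
opening: 0.0007
gripper_force: 0.4
```

>>> {"fn": "carry_out", "kwargs": {"moves": [{"jaw": 0, "dx": 0, "dy": 0, "dz": 0.001, "yaw": 0}, {"jaw": 0, "dx": 0, "dy": 0, "dz": 0, "yaw": 0}]}}

```text
t: 11.72
tool_pos: [0.5444, 0.0059, 0.0202]
orientation: [3.137, 0.176, 0.001]
force: [-3.7, -0.3, 9.6]
opening: 0.0004
gripper_force: 4.7
```

It seated at z = 0.020 with 9.6 N. Now I'll lift off and clear away.

>>> {"fn": "carry_out", "kwargs": {"moves": [{"jaw": 0, "dx": 0, "dy": 0, "dz": -0.01, "yaw": 0}, {"jaw": 0, "dx": 0, "dy": 0, "dz": -0.05, "yaw": 0}, {"jaw": 0, "dx": 0, "dy": 0, "dz": -0.055, "yaw": 0}, {"jaw": 0, "dx": 0, "dy": 0, "dz": -0.055, "yaw": 0}, {"jaw": 0, "dx": 0, "dy": 0, "dz": -0.055, "yaw": 0}, {"jaw": 0, "dx": -0.01, "dy": 0.05, "dz": -0.03, "yaw": 0}, {"jaw": 0, "dx": -0.02, "dy": 0.05, "dz": 0, "yaw": 0}, {"jaw": 0, "dx": -0.025, "dy": 0.05, "dz": 0, "yaw": 0}]}}

```text
t: 12.72
tool_pos: [0.5059, -0.1505, 0.2751]
orientation: [3.136, 0.177, 0.002]
force: [0.6, -0.2, 0.2]
opening: 0.0005
gripper_force: 0.0
```

>>> {"fn": "carry_out", "kwargs": {"moves": [{"jaw": 0, "dx": -0.025, "dy": 0.05, "dz": 0, "yaw": 0}, {"jaw": 0, "dx": -0.025, "dy": 0.05, "dz": 0, "yaw": 0}, {"jaw": 0, "dx": -0.025, "dy": 0.05, "dz": 0, "yaw": 0}, {"jaw": 0, "dx": -0.025, "dy": 0.05, "dz": 0, "yaw": 0}, {"jaw": 0, "dx": 0, "dy": 0, "dz": 0, "yaw": 0}]}}

```text
t: 13.35
tool_pos: [0.4271, -0.3622, 0.274]
orientation: [3.137, 0.168, -0.001]
force: [-0.5, 1.2, 0.4]
opening: 0.0005
gripper_force: 0.0
```

Run:
```python
from h import *;where()
import cv2
a=read_camera("top")[:,:,::-1];b=read_camera("scene")[:,:,::-1]
cv2.imwrite("pics/m6.png",np.vstack([cv2.resize(a[125:245,215:355],(420,300) if 0 else (350,300),interpolation=2),cv2.resize(b[150:250,190:307],(350,300),interpolation=2)]))
```

```text
t 13.35 jig -0.1559 -0.2597 z 0.274 az 0.107 F [-0.5  1.2  0.4] op 0.0005 zax [-0.001 -0.    -1.   ]
```

View pics/m6.png

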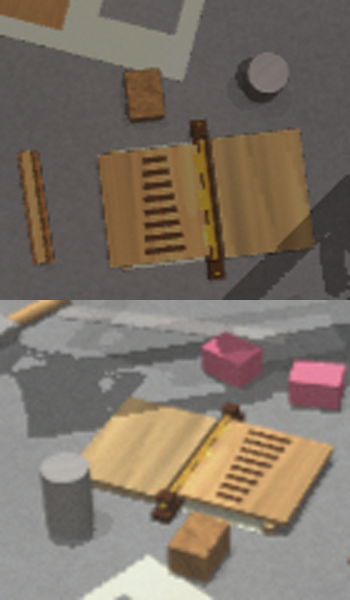

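The leaf lies flat over the bay (top half, (155,200)). The block stands clear at (144,93), the weight and reed block haven't moved, and the arm is away. Handing in.

```bash
python3 -c "from plant import *;print(close_job())"
```

```text
the job is handed in; nothing more can be done
None
```

The job is handed in: the cork block stands flat about 30 mm clear of the bay, the leaf is turned over and pressed flat on its rest strip, and the robot is clear, but a first push jammed briefly against the leaf's edge at about 29 N before I backed off.

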